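# Magnifier over the flower plate

## Robot

A 6-joint arm with a two-finger parallel gripper is mounted at the origin on the work surface. World frame = base frame: x ahead of the robot, y to its left, z up, the work surface at z = 0. Lengths are in m, angles in rad, forces in N, time in s.
With the tool pointing down it reaches from about 0.3 to 0.85 m from the base axis. Payload 4.2 kg.
Tool frame: the origin (TCP) lies at the very end of the fingers, on their centre line; the grasp point (between the pads) lies 19 mm behind it (pinch_z is the distance from the TCP to the grasp point, in m); z points along the fingers, y is the line along which they close (so a half turn about z gives the same grasp; the last joint's range is limited). The gripper opens to 91 mm and grips with 3 to 60 N. Pads are 32 mm wide; open, the fingers measure 118 mm over their backs; the gripper's body (76 mm by 178 mm) begins 60 mm behind the grasp point.
Start: joints at [-1.368, 0.32, 1.565, -0, 1.257, -0.02], TCP at [0.127, -0.561, 0.214] pointing down, gripper open.
Joint ranges: [-3.11, 3.11], [-0.84, 2.01], [0.21, 2.61], [-1.34, 4.49], [0.05, 2.63], [-2.56, 2.56]. Speed limits (rad/s): [2.57, 2.57, 3.14, 3.14, 3.14, 3.14].

## Interface

Orientations are given as a unit quaternion [x, y, z, w].
In Python, from cell import * gives the robot as it stands. The module is installed in compiled form; this text tells all that it offers.
- The arm moves only by the shell command python3 -m handwheel 'ROWS' [FORCE]. ROWS is JSON, one flat list of numbers, 5 for each row, row after row: the shift along the tool's x, y, z in cm, then the turn about the tool's z in rad, then the finger opening in cm, from 0 to 9.12. A call has 1 to 10 rows; each row shifts and turns the commanded pose from where the row before left it, along the tool's axes as they then stand; what a row does not reach is not made up. A row lasts 1/10 s, in which the tool goes at most 50 mm and 8.59 degrees, less where a joint would pass 70% of its speed; a pose out of reach is approached as far as the arm can. A call is refused whole if a number of a shift passes 5 or a number of a turn 0.15, either way. A call with a gripper value outside its range is refused whole. The fingers move at their own pace and stop on an object; FORCE is the grip in N (left out, the last holds). Time passes only in rows, so rows that do not move let the fingers close. It gives the time, the measured TCP pose, the force and the opening at its end, in the units of the state.
- sense(): the state, without advancing time (a new reading comes with each control period).
- camera(name): name is "scene" or "top"; returns a dict with "image" (400x640x3 uint8, blue, green, red), "z_map" (400x640 float32, m along the optical axis (not along the pixel's ray), 0 where there is no reading), "fov_y" (degrees; the focal length in pixels is half the picture's height over the tangent of half this angle, whatever the lens; pixels are square), "cx", "cy" (the principal point, pixels), "k1" (the pictures are not rectified: a ray, as slopes to the right and down, at radius r is drawn at 1 + k1 r^2 times it, then the intrinsics apply), "rvec" (rotation vector, rad) and "tvec" (3), from world to camera coordinates, as OpenCV has them. Camera axes: x right, y down, z forward; pixel columns grow to the right and rows downward; lengths in m; the calibration is good to about 2 mm. A picture is of the moment at which its call begins.
- job_done(): hands the job in, once; it reports no verdict.
Trained networks look in a picture, given as the dict that the camera call returned (one of the last four; its "shot" number tells which), for a name from the list of things; names that differ only in an ending like _2 or _b are one class to them, and where a whole thing is asked for, a point or a joint stands for the part that bears it (a point fixed in the world has none). Each returns a list of dicts, best first, with "score" (0 to 1); they miss things now and then, are a little off and sometimes report something else, mostly with a low value. They report only what shows in the picture. A call takes as long as a camera call. They do not tell look-alikes from the thing itself.
- trace(picture, thing): "region" (400x640 bool, what is visible of it) and "uv" ([column, row] in pixels, amid what is visible of it).
The state is a dict: "clock": time; "q": joint angles; "qd": joint speeds; "tau": joint torques, N m; "eef_pos": TCP position; "orientation": TCP orientation; "ft_force": force on the tool from outside, world axes, zero at the start; "ft_torque": the same for the moment, N m; "grip_width": opening from 0.0 (shut) to 1.0 (fully open).
Only numpy, scipy, OpenCV 4.12 (cv2) and the standard library are available. Lean on these libraries where they do the work, as an engineer would, in place of code of your own. Each camera call takes 0.05 s, during which the arm holds its last target. There are 200 camera calls.

## Task

Push the open flower book across the desk, without lifting it, until it lies in the middle of the blue-grey reading mat and square with it. Then draw the magnifying glass out of its sloping stand, turn it so that the lens is level, and bring the lens straight above the pink flower on the page, about 10 cm above the desk. Finish while still holding it there, without moving, with the book left in place and the other things on the desk undisturbed.

Things in the scene. Friction and masses are not known exactly. Their poses are not given: they have to be found in the camera images.
- mat_center (a point): centre of the blue-grey reading mat on the desk (fixed, about 1 mm thin, no raised edge to catch on). 210 mm along its x, 270 mm along its y; its axes are the mat's, z up.
- book_center (a point): open book, rigid, lying flat: Sizes in mm: 150 along its x (the spine's direction), 200 along its y (across both pages), 18 thick, 0.3 to 0.65 kg. Point at its centre, 9 above its underside. x along the spine, away from the robot; z up. At the start it lies on the +y side of the mat.
- flower (a point): middle of the pink flower printed on the book's green-framed page: 50 mm from the book's centre towards its -y, on the top face (18 mm above the desk).
- stand_mouth (a point): cream stand of the magnifier, fixed to the desk: sizes in mm: base plate 120 x 85 x 12; a rectangular socket (inside 23 x 17, walls 4, 50 deep) rises at 45 degrees and leans towards the stand's +x. Point at the centre of the socket's mouth, 65 above the desk; axes are the stand's (z up, not tilted).
- mag_handle (a point): magnifying glass (0.12 kg), loose in the socket, lens up. Point at the centre of the handle's bare part. Handle: black bar, 20 wide (its y) x 14 mm thick (its z), from 95 behind this point (the foot, 50 deep in the socket) to 35 ahead; grip it here across its width. Axes: x along the handle to the lens (at the start 40 to 45 degrees upward), z normal to the lens (upper side in the stand).
- mag_lens (a point): centre of the round lens: brass rim 76 mm dia, 10 mm thick; 85 mm from mag_handle along the handle's x. Same axes: z is normal to the lens, so vertical when the lens is level.
- magnifier: the whole magnifying glass, same origin and axes as mag_handle.
- flask: pink insulated flask with white lid, 66 dia x 190 tall (mm); origin at the centre of its underside. Bystander, leave alone.
- mug: white mug, 76 dia x 85 tall (mm); origin at the centre of its underside. Bystander, leave alone.
- dropper: small amber bottle with black cap, 34 dia x 75 tall (mm); origin at the centre of its underside. Bystander, leave alone.
- creamjar: blue jar with white lid, 54 dia x 45 tall (mm); origin at the centre of its underside. Bystander, leave alone.
- glassescase: green spectacle case lying flat, 60 x 155 x 36 (mm); origin at the centre of its underside. Bystander, leave alone.
- figure_a: toy figure with blue hair on the white shelf, 60 tall (mm); origin at the centre of its underside. Bystander, leave alone.
There are look-alikes about, which are no part of the job. Leave any orange, purple or yellow look-alike of the part that bears book_center alone.

How it is judged:
By the outcome, as a careful person would: the job done as asked, in the order asked, and still so for the second after the job is handed in, while the arm keeps its last pose, push and grip.
It also fails if it takes over 64 s, if anything falls off the work surface, if the arm or the gripper's body presses on something with over 40 N, if the wrist force passes 120 N, or if a joint passes its speed limit or range.

## Working session

There is one attempt and no reset: what is moved stays moved. The work goes in short steps, Python scripts to look and compute and a shell command to move; the robot and the scene stay as the last step left them, time stands still between calls to the robot, and variables do not carry over. Pictures are saved under pics/ and viewed, on a budget of 10 in all, crops included, one or two more only if the job needs it, and the job is handed in when it is done.

```bash
mkdir -p pics; cat > h.py <<'E'
from cell import *
import numpy as np, cv2
from scipy.spatial.transform import Rotation as R
def xyz(p, uv=None):
    """world points; full map, or at pixels"""
    H,W=p["z_map"].shape; f=H/2/np.tan(np.radians(p["fov_y"])/2)
    u,v=np.meshgrid(np.arange(W),np.arange(H)); 
    xd=(u-p["cx"])/f; yd=(v-p["cy"])/f; x,y=xd.copy(),yd.copy()
    for _ in range(8):
        s=1+p["k1"]*(x*x+y*y); x,y=xd/s,yd/s
    z=p["z_map"]; c=np.stack([x*z,y*z,z],-1)
    M=cv2.Rodrigues(np.array(p["rvec"],float))[0]
    w=(c-np.array(p["tvec"]).ravel())@M
    w[z==0]=np.nan
    return w
E
python3 - <<'E'
from h import *
for n in ["scene","top"]:
    p=camera(n); cv2.imwrite(f"pics/{n}0.png",p["image"]); w=xyz(p)
    M=cv2.Rodrigues(np.array(p["rvec"],float))[0]; print(n,"campos",-M.T@np.array(p["tvec"]).ravel(), p["fov_y"],p["k1"])
    for t in ["mat_center","book_center","flower","stand_mouth","mag_handle","mag_lens","magnifier","flask","mug","dropper","creamjar","glassescase","figure_a"]:
        for d in trace(p,t)[:3]:
            r=d["region"]; q=w[r]
            if len(q)==0: q=np.full((1,3),np.nan)
            print(t,round(d["score"],2),np.round(d["uv"]),r.sum(),np.round(np.nanmedian(q,0),3), np.round(np.nanmin(q,0),3),np.round(np.nanmax(q,0),3))
print(sense())
E
```

```text
scene campos [ 1.65794353 -0.3324948   1.13223798] 48.1848002674124 -0.0071960753435186525
mat_center 0.73 [313. 227.] 2179 [ 0.518 -0.001  0.002] [ 0.395 -0.109 -0.007] [0.629 0.171 0.011]
mat_center 0.25 [224. 247.] 599 [ 0.539 -0.315  0.014] [ 0.429 -0.377 -0.002] [ 0.644 -0.258  0.16 ]
book_center 0.97 [365. 175.] 1130 [0.278 0.277 0.019] [ 0.117  0.175 -0.004] [0.381 0.391 0.029]
book_center 0.86 [444. 244.] 1787 [0.722 0.417 0.019] [ 0.603  0.305 -0.003] [0.818 0.553 0.029]
book_center 0.77 [244. 194.] 1414 [ 0.274 -0.224  0.019] [ 0.151 -0.346 -0.005] [ 0.372 -0.098  0.031]
flower 0.84 [444. 244.] 1833 [0.722 0.416 0.019] [ 0.604  0.305 -0.005] [0.82  0.553 0.029]
flower 0.81 [361. 222.] 1603 [0.544 0.176 0.019] [ 0.438  0.072 -0.003] [0.623 0.291 0.028]
flower 0.64 [363. 174.] 1042 [0.277 0.278 0.019] [ 0.151  0.176 -0.003] [0.381 0.382 0.029]
stand_mouth 0.93 [229. 248.] 603 [ 0.539 -0.314  0.014] [ 0.473 -0.377 -0.002] [ 0.628 -0.255  0.142]
mag_handle 0.69 [213. 232.] 160 [ 0.621 -0.354  0.156] [ 0.445 -0.4   -0.001] [ 0.651 -0.313  0.183]
mag_lens 0.66 [362. 221.] 1650 [0
[... 2534 characters left out ...]
87 0.589 0.146] [0.522 0.621 0.217]
{'clock': 1.4, 'q': array([-1.36797856e+00,  3.19578540e-01,  1.56453319e+00,  1.77047797e-05,
        1.25740108e+00, -1.99851681e-02]), 'qd': array([-0.00091838, -0.00083982,  0.0003552 ,  0.00032617, -0.00045696,
        0.00067169]), 'tau': array([-1.33735721e-04, -4.12343287e+01, -2.32228553e+01,  7.29459431e-02,
        3.80282197e-02,  1.17447044e-05]), 'eef_pos': array([ 0.12706852, -0.56078166,  0.21397537]), 'orientation': array([9.93801574e-01, 1.11168479e-01, 1.20306161e-05, 3.89867448e-05]), 'ft_force': array([-0.97684624,  0.44524425,  0.18062125]), 'ft_torque': array([-0.01369716,  0.03728995, -0.011611  ]), 'grip_width': 0.9979049618789331}
```

View pics/top0.png

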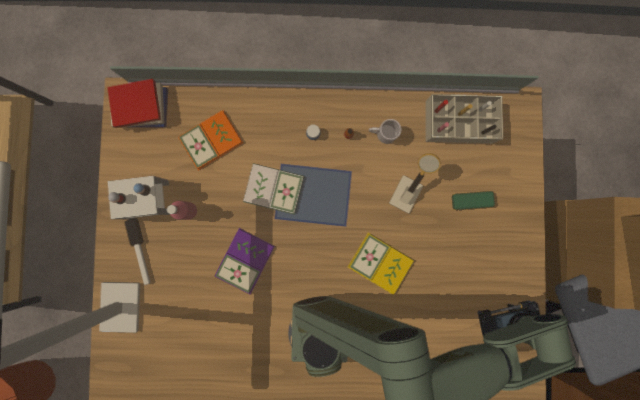

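```bash
python3 - <<'E'
import cv2
i=cv2.imread("pics/top0.png")[150:250,240:440]
cv2.imwrite("pics/crop1.png",cv2.resize(i,None,fx=4,fy=4,interpolation=2))
E
```

```text
(no output)
```

View pics/crop1.png

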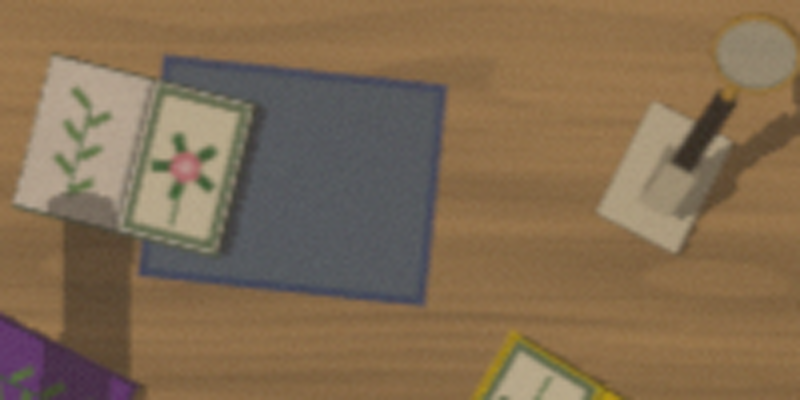

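View pics/scene0.png

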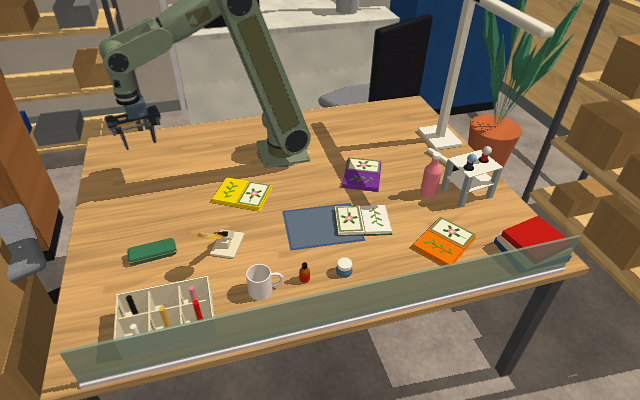

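Four look-alike books in the top view: orange (211,139), purple (245,260), yellow (382,263), and white-covered (275,188). The white one overlaps the mat (mat at 313,195) on its +y side and shows the green-framed flower page towards −y (crop), so it is the target. The magnifier is in its stand at (405,195), with the lens at (429,163).

```bash
cat >> h.py <<'E'
def plane(p,z0,uv):
    uv=np.asarray(uv,float).reshape(-1,2); f=200/np.tan(np.radians(p["fov_y"])/2)
    d=(uv-[p["cx"],p["cy"]])/f; x=d.copy()
    for _ in range(8): x=d/(1+p["k1"]*(x**2).sum(1,keepdims=True))
    M=cv2.Rodrigues(np.array(p["rvec"],float))[0]; o=-M.T@np.array(p["tvec"]).ravel()
    r=np.c_[x,np.ones(len(x))]@M
    return o+r*((z0-o[2])/r[:,2])[:,None]
def rect(p,mask,z0):
    m=cv2.morphologyEx(mask.astype(np.uint8),cv2.MORPH_OPEN,np.ones((3,3)))
    n,l,s,_=cv2.connectedComponentsWithStats(m); k=1+np.argmax(s[1:,4]); v,u=np.nonzero(l==k)
    P=plane(p,z0,np.c_[u,v])[:,:2]
    (c,wh,a)=cv2.minAreaRect((P*1000).astype(np.float32))
    if wh[0]>wh[1]: a+=90; wh=wh[::-1]
    a=(a+90)%180-90   # direction of the short side (x axis)
    return np.round(c,1),np.round(wh,1),round(a,1)
def near(p,name,xy,w,tol=.06):
    c=[d for d in trace(p,name) if d["region"].any() and np.linalg.norm(np.nanmedian(w[d["region"]],0)[:2]-xy)<tol]
    return c[0]["region"] if c else None
def matmask(p):
    h=cv2.cvtColor(p["image"],cv2.COLOR_BGR2HSV); m=cv2.inRange(h,(95,40,40),(125,255,255))>0
    return m
E
python3 - <<'E'
from h import *
for n in ["top","scene"]:
    p=camera(n); w=xyz(p)
    box=(w[...,0]>.36)&(w[...,0]<.66)&(w[...,1]>-.16)&(w[...,1]<.2)
    print(n,"mat",rect(p,matmask(p)&box,.001))
    b=near(p,"book_center",[.53,.18],w); b=near(p,"flower",[.53,.18],w) if b is None else b
    print("book",rect(p,b,.018))
    h=cv2.cvtColor(p["image"],cv2.COLOR_BGR2HSV)
    m=near(p,"magnifier",[.61,-.35],w)
    q=w[m]; q=q[(q[:,2]>.03)&(q[:,0]>.48)]; 
    # lens: far end
    from collections import Counter
    c=np.median(q,0); e=q[(q[:,2]>.13)]; print("hi pts",len(e),e.mean(0).round(3),e.min(0).round(3),e.max(0).round(3))
    u,s,vt=np.linalg.svd(e-e.mean(0)); print("lens normal",vt[2].round(3))
    bl=m&(h[...,2]<75)&(w[...,2]>.05); q=w[bl]; print("black",len(q))
    if len(q)>5: 
        u,s,vt=np.linalg.svd(q-q.mean(0)); print(q.mean(0).round(3),vt[0].round(3),q.min(0).round(3),q.max(0).round(3))
    st=near(p,"stand_mouth",[.53,-.31],w)
    if st is not None: print("stand",rect(p,st&(w[...,2]<.025),.012))
    ys,xs=np.nonzero(m); print(xs.min(),xs.max(),ys.min(),ys.max())
E
```

```text
Traceback (most recent call last):
  File "h.py", line 25, in rect
    n,l,s,_=cv2.connectedComponentsWithStats(m); k=1+np.argmax(s[1:,4]); v,u=np.nonzero(l==k)
                                                     ~~~~~~~~~^^^^^^^^^
ValueError: attempt to get argmax of an empty sequence
```

```bash
cat >> h.py <<'E'
def matmask(p):
    i=p["image"].astype(int); return (i[...,0]>i[...,2]+3)
E
cat > m.py <<'E'
from h import *
for n in ["top","scene"]:
    p=camera(n); w=xyz(p)
    box=(w[...,0]>.36)&(w[...,0]<.66)&(w[...,1]>-.16)&(w[...,1]<.2)
    print(p["image"][210,320],p["image"][230,310])
    print(n,"mat",rect(p,matmask(p)&box,.001))
    b=near(p,"book_center",[.53,.18],w); b=near(p,"flower",[.53,.18],w) if b is None else b
    print("book",rect(p,b,.018))
    h=cv2.cvtColor(p["image"],cv2.COLOR_BGR2HSV)
    m=near(p,"magnifier",[.61,-.35],w)
    q=w[m]; q=q[(q[:,2]>.03)&(q[:,0]>.48)]; 
    c=np.median(q,0); e=q[(q[:,2]>.13)]; print("hi pts",len(e),e.mean(0).round(3),e.min(0).round(3),e.max(0).round(3))
    u,s,vt=np.linalg.svd(e-e.mean(0)); print("lens normal",vt[2].round(3))
    bl=m&(h[...,2]<75)&(w[...,2]>.05); q=w[bl]; print("black",len(q))
    if len(q)>5: 
        u,s,vt=np.linalg.svd(q-q.mean(0)); print(q.mean(0).round(3),vt[0].round(3),q.min(0).round(3),q.max(0).round(3))
    st=near(p,"stand_mouth",[.53,-.31],w)
    if st is not None: print("stand",rect(p,st&(w[...,2]<.025),.012))
E
python3 m.py
```

```text
[98 93 89] [ 67 102 133]
top mat (array([509.6,  35.1]), array([206. , 264.7]), -4.9)
book (array([527.9, 181.5]), array([149.6, 200.6]), -14.2)
hi pts 339 [ 0.619 -0.359  0.153] [ 0.588 -0.393  0.13 ] [ 0.649 -0.324  0.182]
lens normal [-0.595  0.275  0.755]
black 88
[ 0.553 -0.328  0.094] [-0.677  0.321 -0.663] [ 0.525 -0.347  0.068] [ 0.582 -0.31   0.121]
stand (array([ 519.5, -310.8]), array([ 85.4, 117.7]), 63.7)
[124 115 102] [125 115 103]
scene mat (array([509.1,  33.5]), array([209.4, 267.9]), -5.0)
book (array([537.8, 175.3]), array([163.6, 200.8]), -13.9)
hi pts 98 [ 0.627 -0.366  0.163] [ 0.584 -0.399  0.13 ] [ 0.651 -0.328  0.183]
lens normal [ 0.567 -0.262 -0.781]
black 14
[ 0.565 -0.327  0.101] [-0.603  0.311 -0.735] [ 0.548 -0.339  0.079] [ 0.584 -0.32   0.125]
stand (array([ 523.8, -315.2]), array([ 87.6, 128. ]), 64.3)
```

```bash
python3 -m handwheel '[0,0,0,-0.14,9.1, 0,0,0,-0.14,9.1, 0,0,0,-0.14,9.1, 0,0,0,-0.14,9.1, 0,0,0,-0.14,9.1, 0,0,0,-0.14,9.1, 0,0,0,-0.14,9.1, 0,0,0,-0.14,9.1, 0,0,0,-0.14,9.1]'
python3 -m handwheel '[3.5,1.3,0,0,9.1, 3.5,1.3,0,0,9.1, 3.5,1.3,0,0,9.1, 3.5,1.3,0,0,9.1, 3.5,1.3,0,0,9.1, 3.5,1.3,0,0,9.1, 3.5,1.3,0,0,9.1, 3.5,1.3,0,0,9.1, 3.5,1.3,0,0,9.1, 3.5,1.3,0,0,9.1]'
python3 -m handwheel '[3.5,1.3,0,0,9.1, 3.5,1.3,0,0,9.1, 3.5,1.3,0,0,9.1, 3.5,1.3,0,0,9.1, 3.5,1.3,0,0,9.1, 3.5,1.3,0,0,9.1, 3.5,1.3,0,0,9.1, 3.5,1.3,0,0,9.1, 3.5,1.3,0,0,9.1, 3.5,1.3,0,0,9.1]'
cat > tf.py <<'E'
# tf.py : pose in mat frame; optional args mx my z deg -> tool-frame deltas (cm, rad)
import sys; from h import *
s=sense(); r=R.from_quat(s["orientation"]).as_matrix(); a=np.radians(-5.)
ex=np.array([np.cos(a),np.sin(a),0]); ey=np.array([-np.sin(a),np.cos(a),0]); C=np.array([.5094,.0345,0])
d=s["eef_pos"]-C; print("t",round(s["clock"],2),"xyz",(1000*s["eef_pos"]).round(1),"mat",(1000*np.array([d@ex,d@ey])).round(1),"toolx deg",np.degrees(np.arctan2(r[1,0],r[0,0])).round(1),"z",r[:,2].round(3),"F",np.round(s["ft_force"],1),"T",np.round(s["ft_torque"],2),"g",round(s["grip_width"]*91.2,1))
print("q",s["q"].round(2))
if len(sys.argv)>1:
    m=[float(v) for v in sys.argv[1:]]
    t=C+(ex*m[0]+ey*m[1])/1000+np.array([0,0,m[2]/1000]); print("tool delta cm",(100*r.T@(t-s["eef_pos"])).round(2))
E
python3 tf.py 8 285 150
```

```text
clock: 2.75
eef_pos: [0.1271, -0.5608, 0.214]
orientation: [0.736, 0.677, -0.0, 0.0]
ft_force: [-0.7, 0.7, -1.1]
grip_width: 0.994
clock: 3.75
eef_pos: [0.2877, -0.2223, 0.2142]
orientation: [0.738, 0.675, 0.0, 0.001]
ft_force: [-0.5, 0.5, 0.2]
grip_width: 0.997
clock: 4.75
eef_pos: [0.448, 0.1152, 0.2141]
orientation: [0.737, 0.675, 0.0, 0.0]
ft_force: [0.4, -0.4, 0.4]
grip_width: 1.001
t 4.75 xyz [448.  115.2 214.1] mat [-68.2  75.1] toolx deg 85.0 z [ 0.001 -0.    -1.   ] F [ 0.4 -0.4  0.4] T [-0.04 -0.05 -0.02] g 91.3
q [ 0.23  0.14  1.8  -0.    1.19  0.31]
tool delta cm [20.99  7.61  6.41]
```

Move there, descend to z≈6 mm, and approach until contact.

```bash
python3 -m handwheel '[3.5,1.3,0,0,9.1, 3.5,1.3,0,0,9.1, 3.5,1.3,0,0,9.1, 3.5,1.3,0,0,9.1, 3.5,1.2,0,0,9.1, 3.5,1.2,0,0,9.1,0,0,0,0,9.1]'
python3 -m handwheel '[0,0,3,0,9.1, 0,0,3,0,9.1, 0,0,3,0,9.1, 0,0,3,0,9.1, 0,0,3,0,9.1, 0,0,2.5,0,9.1, 0,0,2,0,9.1, 0,0,1.3,0,9.1,0,0,0,0,9.1]'
python3 tf.py 8 240 7
```

```text
clock: 5.45
eef_pos: [0.5431, 0.32, 0.2129]
orientation: [0.737, 0.676, 0.001, -0.0]
ft_force: [0.2, -0.4, -0.6]
grip_width: 1.0
clock: 6.35
eef_pos: [0.5405, 0.315, 0.0043]
orientation: [0.738, 0.675, -0.002, -0.0]
ft_force: [-0.0, 0.7, 0.1]
grip_width: 0.997
t 6.35 xyz [540.5 315.    4.3] mat [  6.5 282.2] toolx deg 84.9 z [-0.003 -0.002 -1.   ] F [-0.   0.7  0.1] T [ 0.   -0.06  0.01] g 90.9
q [ 0.51  0.59  1.7  -0.    0.86  0.6 ]
tool delta cm [-4.22  0.15 -0.26]
```

```bash
python3 -m handwheel '[-1,0,-0.2,0,9.1, -0.8,0,0,0,9.1, -0.7,0,0,0,9.1, -0.7,0,0,0,9.1, -0.7,0,0,0,9.1, -0.7,0,0,0,9.1, -0.7,0,0,0,9.1, -0.7,0,0,0,9.1, -0.7,0,0,0,9.1, -0.7,0,0,0,9.1]'
python3 -m handwheel '[-0.7,0,0,0,9.1, -0.7,0,0,0,9.1, -0.7,0,0,0,9.1, -0.7,0,0,0,9.1, -0.7,0,0,0,9.1, -0.7,0,0,0,9.1, -0.6,0,0,0,9.1, -0.3,0,0,0,9.1, 0,0,0,0,9.1]'
python3 tf.py 8 116 6
cat > b.py <<'E'
from h import *
C=np.array([509.4,34.5]); a=np.radians(-5.); ex=np.array([np.cos(a),np.sin(a)]); ey=np.array([-ex[1],ex[0]])
import sys; xy=np.array([float(sys.argv[1]),float(sys.argv[2])])/1000
for n in ["top","scene"]:
    p=camera(n); w=xyz(p); cv2.imwrite(f"pics/{n}_{sys.argv[3]}.png",p["image"])
    for t in ["book_center","flower"]:
        b=near(p,t,xy,w)
        if b is not None:
            c,wh,an=rect(p,b,.018); d=c-C; print(n,t,c,wh,an,"mat frame",round(d@ex,1),round(d@ey,1),round(an+5,1))
E
python3 b.py 520 100 b1
```

```text
clock: 7.35
eef_pos: [0.5358, 0.2421, 0.0082]
orientation: [0.737, 0.675, 0.001, 0.0]
ft_force: [1.4, 4.1, 3.0]
grip_width: 0.997
clock: 8.25
eef_pos: [0.5302, 0.1905, 0.0076]
orientation: [0.738, 0.675, -0.001, 0.0]
ft_force: [1.1, 0.9, 0.6]
grip_width: 0.998
t 8.25 xyz [530.2 190.5   7.6] mat [  7.2 157.2] toolx deg 85.0 z [-0.001 -0.001 -1.   ] F [1.1 0.9 0.6] T [ 0.15 -0.24  0.01] g 91.0
q [ 0.33  0.51  1.85 -0.    0.78  0.41]
tool delta cm [-4.12  0.09  0.16]
top book_center [530.9  66.2] [149.7 187.2] -5.0 mat frame 18.7 33.5 0.0
top flower [530.7  67.5] [150.6 194.5] -6.4 mat frame 18.3 34.7 -1.4
scene book_center [540.9  67.9] [160.5 196.1] -5.2 mat frame 28.5 36.0 -0.2
scene flower [539.8  68. ] [164.1 199.2] -5.5 mat frame 27.4 36.0 -0.5
```

```bash
python3 -m handwheel '[-0.6,0,0.1,0,9.1, -0.6,0,0,0,9.1, -0.6,0,0,0,9.1, -0.6,0,0,0,9.1, -0.6,0,0,0,9.1, -0.5,0,0,0,9.1, -0.3,0,0,0,9.1,-0.1,0,0,0,9.1, 0,0,0,0,9.1]'
python3 tf.py
python3 -m handwheel '[2,0,0,0,9.1, 3,0,0,0,9.1, 0,0,-4,0,9.1, 0,0,-4,0,9.1, 0,0,-4,0,9.1, 0,0,-2,0,9.1,0,0,0,0,9.1]'
python3 tf.py
python3 b.py 525 35 b2
```

```text
clock: 9.45
eef_pos: [0.5273, 0.1523, 0.0069]
orientation: [0.738, 0.675, -0.0, 0.0]
ft_force: [0.6, 1.4, 1.1]
grip_width: 0.994
t 9.45 xyz [527.3 152.3   6.9] mat [  7.5 119. ] toolx deg 84.9 z [-0.    -0.001 -1.   ] F [0.6 1.4 1.1] T [ 0.16 -0.2  -0.02] g 90.7
q [ 0.26  0.49  1.89 -0.    0.76  0.35]
clock: 10.15
eef_pos: [0.5332, 0.2027, 0.1499]
orientation: [0.737, 0.675, 0.002, 0.002]
ft_force: [0.1, -1.2, 0.9]
grip_width: 0.993
t 10.15 xyz [533.2 202.7 149.9] mat [  9.  169.6] toolx deg 85.0 z [ 0.005  0.001 -1.   ] F [ 0.1 -1.2  0.9] T [-0.   -0.08 -0.05] g 90.5
q [ 0.34  0.36  1.68 -0.    1.1   0.43]
top book_center [528.2  34.1] [152.7 200.2] -3.9 mat frame 18.8 1.2 1.1
top flower [527.6  33.9] [148.4 197.9] -4.9 mat frame 18.2 1.0 0.1
scene book_center [536.8  30.6] [171.  199.7] -5.2 mat frame 27.6 -1.5 -0.2
scene flower [535.4  29.2] [165.8 200.2] -5.2 mat frame 26.4 -3.0 -0.2
```

```bash
python3 -m handwheel '[-3,2,0,0,9.1, -3,2,0,0,9.1, -3,2,0,0,9.1, -3,2,0,0,9.1, -3,2,0,0,9.1, -2,1.6,0,0,9.1, 0,0,0,-0.14,9.1, 0,0,0,-0.14,9.1, 0,0,0,-0.14,9.1, 0,0,0,-0.14,9.1]'
python3 -m handwheel '[0,0,0,-0.14,9.1, 0,0,0,-0.14,9.1, 0,0,0,-0.14,9.1, 0,0,0,-0.14,9.1, 0,0,0,-0.15,9.1, 0,0,0,-0.15,9.1, 0,0,0,-0.15,9.1,0,0,0,0,9.1]'
python3 tf.py 125 0 6
```

```text
clock: 11.45
eef_pos: [0.6317, 0.0228, 0.1454]
orientation: [0.52, 0.854, -0.001, -0.001]
ft_force: [-0.4, 0.2, -1.3]
grip_width: 0.999
clock: 12.25
eef_pos: [0.6318, 0.0229, 0.1456]
orientation: [0.045, 0.999, -0.0, -0.001]
ft_force: [0.1, -0.9, -0.2]
grip_width: 0.999
t 12.25 xyz [631.8  22.9 145.6] mat [122.9  -0.8] toolx deg 174.9 z [-0.002 -0.    -1.   ] F [ 0.1 -0.9 -0.2] T [ 0.05 -0.21 -0.04] g 91.1
q [ 0.02  0.46  1.53 -0.    1.16 -1.46]
tool delta cm [-0.24  0.09 13.96]
```

```bash
python3 -m handwheel '[-0.2,0.1,3,0,9.1, 0,0,3,0,9.1, 0,0,3,0,9.1, 0,0,2.5,0,9.1, 0,0,1.5,0,9.1, 0,0,1,0,9.1,0,0,0,0,9.1]'
python3 tf.py 91.5 0 6
python3 -m handwheel '[0.7,0,0,0,9.1, 0.6,0,0,0,9.1, 0.5,0,0,0,9.1, 0.4,0,0,0,9.1, 0.4,0,0,0,9.1, 0.3,0,0,0,9.1, 0.2,0,0,0,9.1, 0,0,0,0,9.1]'
python3 tf.py 91.5 0 6
python3 b.py 515 35 b3
```

```text
clock: 12.95
eef_pos: [0.6332, 0.0238, 0.0051]
orientation: [0.045, 0.999, -0.0, -0.002]
ft_force: [0.1, -0.5, 1.1]
grip_width: 1.002
t 12.95 xyz [633.2  23.8   5.1] mat [1.243e+02 1.000e-01] toolx deg 174.8 z [-0.004 -0.    -1.   ] F [ 0.1 -0.5  1.1] T [ 0.04 -0.13  0.05] g 91.4
q [ 0.02  0.6   1.68 -0.    0.87 -1.46]
tool delta cm [ 3.28 -0.03 -0.08]
clock: 13.75
eef_pos: [0.6045, 0.0266, 0.0077]
orientation: [0.044, 0.999, 0.0, 0.001]
ft_force: [4.9, -0.5, 3.2]
grip_width: 0.997
t 13.75 xyz [604.5  26.6   7.7] mat [95.4  0.4] toolx deg 174.9 z [ 0.003 -0.    -1.   ] F [ 4.9 -0.5  3.2] T [ 0.01 -0.92 -0.02] g 91.0
q [ 0.03  0.56  1.75 -0.    0.83 -1.46]
tool delta cm [ 0.39 -0.04  0.17]
```

```bash
python3 -m handwheel '[0.1,0,0,0,9.1, 0.1,0,0,0,9.1, 0.1,0,0,0,9.1, 0,0,0,0,9.1, -1.5,0,0,0,9.1, -1.5,0,0,0,9.1, 0,0,-4,0,9.1, 0,0,-4,0,9.1, 0,0,-5,0,9.1, 0,0,-5,0,9.1]'
python3 -m handwheel '[0,5,-2,0,9.1, 0,-5,-2,0,9.1, 0,-5,0,0,9.1, 0,-5,0,0,9.1, 0,-5,0,0,9.1, 0,-4,0,0,9.1, 0,0,0,0,9.1]'
python3 tf.py
python3 b.py 515 35 b4; python3 - <<'E'
from h import *
p=camera("top"); w=xyz(p); box=(w[...,0]>.36)&(w[...,0]<.66)&(w[...,1]>-.16)&(w[...,1]<.22)
print(rect(p,matmask(p)&box,.001))
i=p["image"][140:260,240:400]; cv2.imwrite("pics/c4.png",cv2.resize(i,None,fx=5,fy=5,interpolation=2))
E
```

```text
clock: 15.05
eef_pos: [0.6268, 0.0243, 0.1864]
orientation: [0.044, 0.999, -0.0, -0.005]
ft_force: [1.9, 0.5, -0.4]
grip_width: 1.001
clock: 15.75
eef_pos: [0.6101, -0.1691, 0.2218]
orientation: [0.047, 0.999, -0.0, -0.004]
ft_force: [-0.4, 0.3, -0.0]
grip_width: 1.0
t 15.75 xyz [ 610.1 -169.1  221.8] mat [ 118.1 -194. ] toolx deg 174.6 z [-0.008  0.    -1.   ] F [-0.4  0.3 -0. ] T [ 0.13 -0.16 -0.05] g 91.2
q [-0.29  0.41  1.4  -0.    1.33 -1.76]
top book_center [508.2  35.6] [151.7 205.7] -6.2 mat frame -1.3 1.0 -1.2
top flower [507.1  35.3] [152.8 199. ] -4.5 mat frame -2.4 0.6 0.5
scene book_center [519.4  32.6] [166.7 201.1] -4.5 mat frame 10.1 -1.0 0.5
scene flower [517.2  30.9] [164.1 199.2] -5.9 mat frame 8.1 -2.9 -0.9
(array([509.6,  35.4]), array([206. , 265.1]), -4.8)
```

View pics/c4.png

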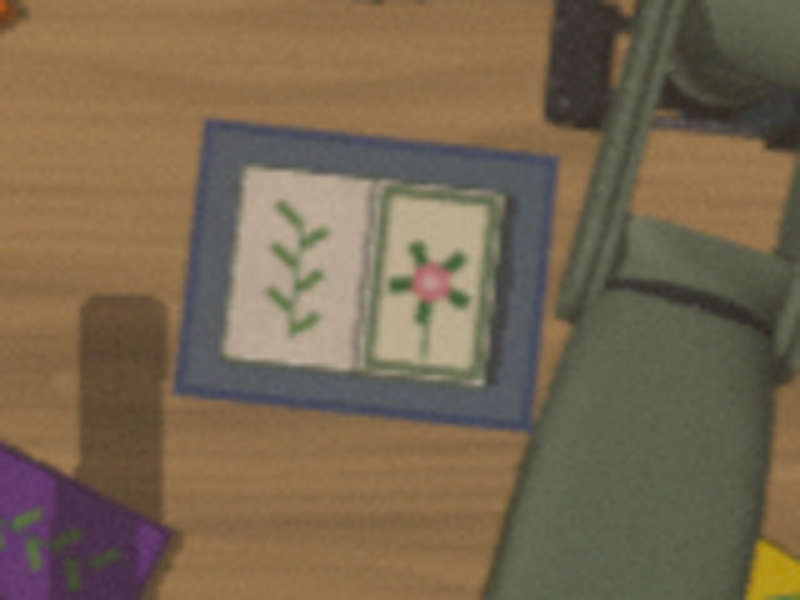

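The book is centred: on the crop the margins around it at (235–505, 165–385) are even. Next is the magnifier grasp: handle point ≈ (0.560, −0.332, 0.093), azimuth −25.4°.

```bash
python3 -m handwheel '[0,0,0,0.12,9.1, 0,0,0,0.12,9.1, 0,0,0,0.11,9.1, 0,0,0,0,9.1]'
cat > tw.py <<'E'
import sys; from h import *
s=sense(); r=R.from_quat(s["orientation"]).as_matrix()
print("t",round(s["clock"],2),"xyz",(1000*s["eef_pos"]).round(1),"toolx deg",np.degrees(np.arctan2(r[1,0],r[0,0])).round(1),"F",np.round(s["ft_force"],1),"g mm",round(s["grip_width"]*91.2,1),"q6",s["q"][5].round(2))
if len(sys.argv)>1: print("tool delta cm",(100*r.T@(np.array(sys.argv[1:4],float)/1000-s["eef_pos"])).round(2))
E
python3 tw.py 560 -332 130
python3 - <<'E'
from h import *
p=camera("top"); w=xyz(p); m=near(p,"magnifier",[.61,-.35],w)
if m is None: print("none")
else:
    h=cv2.cvtColor(p["image"],cv2.COLOR_BGR2HSV)
    bl=m&(h[...,2]<75)&(w[...,2]>.05); q=w[bl]; u,s,vt=np.linalg.svd(q-q.mean(0)); print(len(q),q.mean(0).round(3),vt[0].round(3))
E
```

```text
clock: 16.5
eef_pos: [0.6135, -0.1639, 0.2241]
orientation: [0.217, 0.976, 0.0, -0.0]
ft_force: [-0.4, 0.9, -0.8]
grip_width: 0.994
t 16.5 xyz [ 613.5 -163.9  224.1] toolx deg 155.0 F [-0.4  0.9 -0.8] g mm 90.6 q6 -1.41
tool delta cm [ -2.27 -17.49   9.41]
none
```

```bash
python3 -m handwheel '[-0.4,-3,0,0,9.1, -0.4,-3,0,0,9.1, -0.4,-3,0,0,9.1, -0.4,-3,0,0,9.1, -0.4,-3,0,0,9.1, -0.3,-2.5,0,0,9.1, 0,0,0,0,9.1]'
python3 -m handwheel '[0,0,3,0,9.1, 0,0,3,0,9.1, 0,0,2.5,0,9.1, 0,0,0,0,9.1]'
python3 tw.py 560 -332 84
python3 - <<'E'
from h import *
p=camera("scene"); cv2.imwrite("pics/s5.png",cv2.resize(p["image"][180:290,150:290],None,fx=5,fy=5,interpolation=2))
E
```

```text
clock: 17.3
eef_pos: [0.559, -0.3359, 0.2239]
orientation: [0.218, 0.976, -0.001, -0.0]
ft_force: [-0.1, 0.7, -0.3]
grip_width: 1.0
clock: 17.7
eef_pos: [0.5582, -0.3308, 0.1352]
orientation: [0.217, 0.976, 0.002, -0.004]
ft_force: [0.2, 0.8, -1.0]
grip_width: 0.995
t 17.7 xyz [ 558.2 -330.8  135.2] toolx deg 155.0 F [ 0.2  0.8 -1. ] g mm 90.8 q6 -1.69
tool delta cm [-0.26 -0.04  5.12]
```

View pics/s5.png

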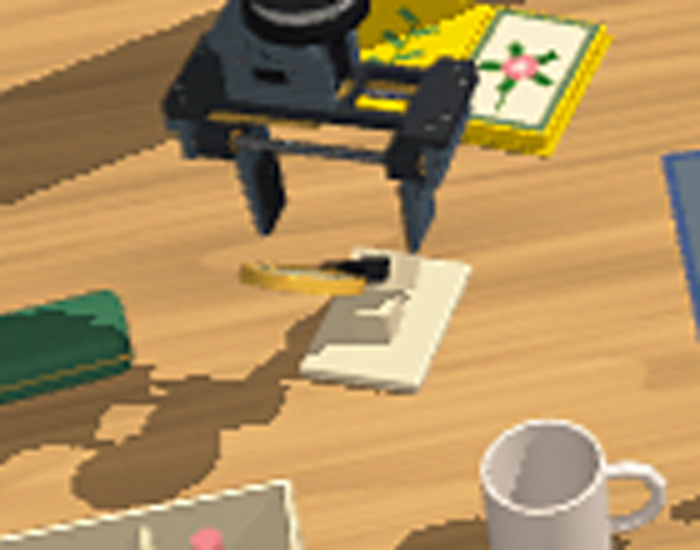

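The gripper straddles the black handle (375,268 in the crop), with the lens clear in front. I'll descend and close.

```bash
python3 -m handwheel '[-0.2,0,2,0,9.1, 0,0,2,0,9.1, 0,0,1,0,9.1, 0,0,0,0,9.1, 0,0,0,0,5, 0,0,0,0,3, 0,0,0,0,1, 0,0,0,0,1, 0,0,0,0,1, 0,0,0,0,1]' 30
python3 tw.py 560 -332 84
```

```text
clock: 18.75
eef_pos: [0.5619, -0.3341, 0.0892]
orientation: [0.218, 0.976, -0.0, 0.0]
ft_force: [-1.1, -0.5, -0.3]
grip_width: 0.504
t 18.75 xyz [ 561.9 -334.1   89.2] toolx deg 154.9 F [-1.1 -0.5 -0.3] g mm 46.0 q6 -1.69
tool delta cm [0.26 0.11 0.52]
```

```bash
python3 -m handwheel '[0,0,0.3,0,1, 0,0,0,0,1, 0,0,0,0,1, 0,0,0,0,1, 0,0,0,0,1, 0,0,0,0,1, 0,0,0,0,1, 0,0,0,0,1]' 30
python3 tw.py 560 -332 84
```

```text
clock: 19.55
eef_pos: [0.5618, -0.3341, 0.086]
orientation: [0.218, 0.976, -0.0, -0.0]
ft_force: [-0.9, -1.3, -1.3]
grip_width: 0.219
t 19.55 xyz [ 561.8 -334.1   86. ] toolx deg 154.9 F [-0.9 -1.3 -1.3] g mm 20.0 q6 -1.69
tool delta cm [0.25 0.12 0.2 ]
```

```bash
python3 -m handwheel '[0,0,0,0,1, -0.4,0,-0.35,0,1, -0.75,0,-0.66,0,1, -0.75,0,-0.66,0,1, -0.75,0,-0.66,0,1, -0.75,0,-0.66,0,1, -0.75,0,-0.66,0,1, -0.75,0,-0.66,0,1, -0.75,0,-0.66,0,1, 0,0,0,0,1]' 30
python3 tw.py
python3 -m handwheel '[0,0,-2,0,1, 0,0,-2,0,1, 0,0,-2,0,1, 0,0,0,0,1]'
python3 tw.py 570 -165 150
python3 - <<'E'
from h import *
p=camera("scene"); cv2.imwrite("pics/s6.png",cv2.resize(p["image"][140:290,130:330],None,fx=4,fy=4,interpolation=2))
E
```

```text
clock: 20.55
eef_pos: [0.6146, -0.3589, 0.137]
orientation: [0.218, 0.976, -0.001, 0.001]
ft_force: [0.0, 0.4, -1.1]
grip_width: 0.216
t 20.55 xyz [ 614.6 -358.9  137. ] toolx deg 154.9 F [ 0.   0.4 -1.1] g mm 19.7 q6 -1.68
clock: 20.95
eef_pos: [0.6141, -0.3588, 0.199]
orientation: [0.218, 0.976, -0.001, 0.003]
ft_force: [0.3, 0.8, -0.8]
grip_width: 0.219
t 20.95 xyz [ 614.1 -358.8  199. ] toolx deg 154.9 F [ 0.3  0.8 -0.8] g mm 20.0 q6 -1.68
tool delta cm [12.26 15.67  4.82]
```

View pics/s6.png

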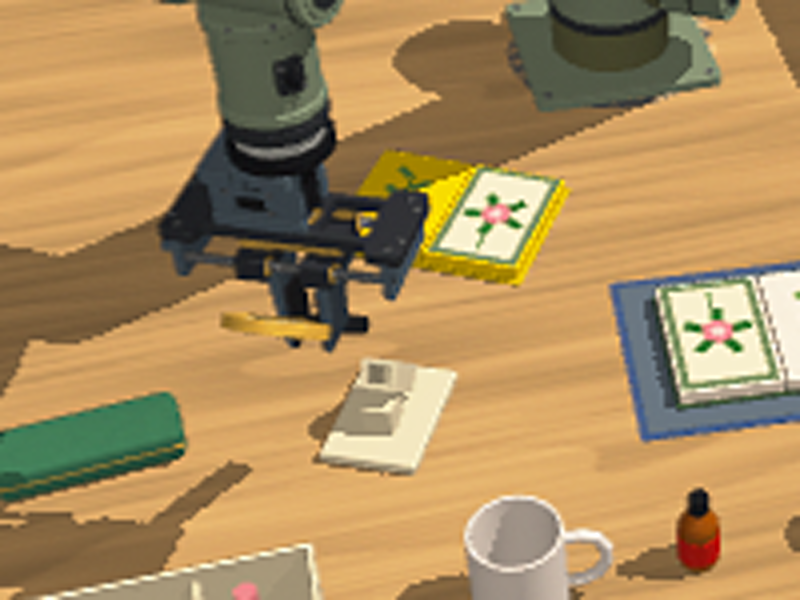

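Drawn out and still tilted (rim at 275,325 in the crop). I'll carry it to free desk and press the foot down to level it.

```bash
python3 -m handwheel '[2,2.6,0,0,1, 2,2.6,0,0,1, 2,2.6,0,0,1, 2,2.6,0,0,1, 2,2.6,0,0,1, 2,2.5,0,0,1, 0,0,2.5,0,1, 0,0,2.5,0,1, 0,0,2.5,0,1, 0,0,2.5,0,1]'
python3 -m handwheel '[0,0,2,0,1, 0,0,1,0,1, 0,0,1,0,1, 0,0,1,0,1, 0,0,0,0,1]' 10
python3 tw.py 570 -165 4
```

```text
clock: 22.0
eef_pos: [0.5689, -0.1662, 0.0934]
orientation: [0.218, 0.976, 0.0, -0.001]
ft_force: [-0.1, 1.0, -1.6]
grip_width: 0.22
clock: 22.5
eef_pos: [0.5697, -0.1666, 0.0449]
orientation: [0.218, 0.976, 0.0, -0.001]
ft_force: [-0.3, -0.3, -0.9]
grip_width: 0.219
t 22.5 xyz [ 569.7 -166.6   44.9] toolx deg 154.8 F [-0.3 -0.3 -0.9] g mm 20.0 q6 -1.44
tool delta cm [0.03 0.16 4.09]
```

```bash
cat > lens.py <<'E'
from h import *
import sys
s=sense(); x=s["eef_pos"]; r=R.from_quat(s["orientation"]).as_matrix(); f=-r[:,0]
L=x+f*.08
for n in sys.argv[1:]:
    p=camera(n); w=xyz(p); cv2.imwrite("pics/lens_%s_%d.png"%(n,p["shot"]),p["image"])
    for t in ["mag_lens","magnifier"]:
        m=near(p,t,L[:2],w,.07)
        if m is None: continue
        q=w[m]; q=q[~np.isnan(q[:,0])]; q=q[(abs(q[:,2]-L[2])<.12)]
        a=(q-x)@f; b=(q-x)@r[:,1]
        k=(a>.04)&(a<.13)&(abs(b)<.045)&(q[:,2]>.03*(x[2]>.06)+.002); q,a,b=q[k],a[k],b[k]
        if len(q)<15: print(n,t,"few",len(q)); continue
        A=np.c_[a-.085,b,np.ones(len(a))]; W=np.ones(len(a),bool)
        for _ in range(4):
            c=np.linalg.lstsq(A[W],q[W,2],rcond=None)[0]; e=abs(A@c-q[:,2]); W=e<.008
        print(n,t,len(q),W.sum(),"tilt fwd deg %.1f side %.1f"%tuple(np.degrees(np.arctan(c[:2]))),"z %.4f"%c[2],"span",a[W].min().round(3),a[W].max().round(3),b[W].min().round(3),b[W].max().round(3),"mid",((q[W].min(0)+q[W].max(0))/2).round(4), "uv",np.argwhere(m).mean(0).round())
E
python3 lens.py scene top
```

```text
scene mag_lens 171 171 tilt fwd deg 28.2 side -0.5 z 0.1088 span 0.04 0.109 -0.035 0.037 mid [ 0.6346 -0.1985  0.103 ] uv [240. 266.]
scene magnifier 169 169 tilt fwd deg 28.4 side -1.0 z 0.1088 span 0.04 0.109 -0.035 0.037 mid [ 0.6346 -0.1986  0.103 ] uv [240. 266.]
```

The pivot works: tilt is now 28°. I'll go on down.

```bash
python3 -m handwheel '[0,0,1,0,1, 0,0,0.8,0,1, 0,0,0.7,0,1, 0,0,0.6,0,1, 0,0,0.4,0,1, 0,0,0.2,0,1, 0,0,0.1,0,1, 0,0,0,0,1]' 10
python3 tw.py 570 -165 4;python3 lens.py scene top
```

```text
clock: 23.6
eef_pos: [0.57, -0.1667, 0.0076]
orientation: [0.218, 0.976, -0.0, -0.0]
ft_force: [0.6, -0.0, -1.6]
grip_width: 0.219
t 23.6 xyz [ 570.  -166.7    7.6] toolx deg 154.9 F [ 0.6 -0.  -1.6] g mm 20.0 q6 -1.44
tool delta cm [0.07 0.16 0.36]
scene mag_lens 275 275 tilt fwd deg 7.3 side 0.4 z 0.0338 span 0.041 0.117 -0.034 0.037 mid [ 0.642  -0.2015  0.0324] uv [256. 267.]
scene magnifier 289 289 tilt fwd deg 7.1 side -0.1 z 0.0338 span 0.041 0.118 -0.036 0.036 mid [ 0.6437 -0.2026  0.0324] uv [255. 266.]
top magnifier 18 18 tilt fwd deg -1.4 side 1.9 z 0.0354 span 0.106 0.117 -0.008 0.016 mid [ 0.6724 -0.2105  0.0343] uv [152. 380.]
```

```bash
python3 -m handwheel '[0,0,0.3,0,1, 0,0,0,0,1, 0,0,0,0,1]' 3
python3 -m handwheel '[0,0,0,0,2.2, 0,0,0,0,2.3, 0,0,0,0,2.4, 0,0,0,0,2.4, 0,0,0,0,2.4]'
python3 tw.py;python3 lens.py scene
```

```text
clock: 24.2
eef_pos: [0.5701, -0.1667, 0.0046]
orientation: [0.218, 0.976, -0.0, -0.0]
ft_force: [-0.0, 0.5, -0.9]
grip_width: 0.22
clock: 24.7
eef_pos: [0.5703, -0.1668, 0.0049]
orientation: [0.218, 0.976, -0.0, 0.0]
ft_force: [0.1, 0.1, -0.5]
grip_width: 0.259
t 24.7 xyz [ 570.3 -166.8    4.9] toolx deg 154.9 F [ 0.1  0.1 -0.5] g mm 23.6 q6 -1.44
scene mag_lens 235 232 tilt fwd deg -0.5 side 0.7 z 0.0109 span 0.041 0.111 -0.039 0.037 mid [ 0.6444 -0.202   0.0109] uv [257. 268.]
scene magnifier 241 239 tilt fwd deg -0.4 side 0.3 z 0.0109 span 0.041 0.112 -0.039 0.038 mid [ 0.645  -0.2001  0.0113] uv [256. 268.]
```

```bash
python3 -m handwheel '[0,0,0.15,0,2.3, 0,0,0,0,1, 0,0,0,0,1, 0,0,0,0,1, 0,0,0,0,1, 0,0,-0.5,0,1, 0,0,-1,0,1, 0,0,-2,0,1, 0,0,-3,0,1, 0,0,-3,0,1]' 50
python3 -m handwheel '[0,0,0,0,1]'
python3 tw.py;python3 lens.py scene top
python3 - <<'E'
from h import *
p=camera("top"); i=p["image"].astype(int)
w=xyz(p); box=(w[...,0]>.44)&(w[...,0]<.58)&(w[...,1]>-.08)&(w[...,1]<.06)
pk=box&(i[...,2]>i[...,1]+45)&(i[...,0]>i[...,1]-5)
v,u=np.nonzero(pk); print(len(u)); print("flower",plane(p,.018,[[u.mean(),v.mean()]]).round(4) if len(u) else None)
E
python3 b.py 508 35 b6
```

```text
clock: 25.85
eef_pos: [0.5701, -0.1667, 0.0999]
orientation: [0.218, 0.976, -0.0, -0.0]
ft_force: [-0.4, 0.3, -1.9]
grip_width: 0.213
clock: 25.95
eef_pos: [0.5734, -0.1678, 0.1037]
orientation: [0.218, 0.976, -0.0, 0.005]
ft_force: [0.9, -0.1, -1.2]
grip_width: 0.215
t 25.95 xyz [ 573.4 -167.8  103.7] toolx deg 154.9 F [ 0.9 -0.1 -1.2] g mm 19.6 q6 -1.44
scene mag_lens 358 358 tilt fwd deg -0.2 side 0.3 z 0.1123 span 0.042 0.123 -0.038 0.037 mid [ 0.6508 -0.2044  0.1121] uv [240. 264.]
scene magnifier 354 354 tilt fwd deg -0.1 side 0.5 z 0.1124 span 0.042 0.123 -0.038 0.037 mid [ 0.6508 -0.2044  0.1121] uv [240. 264.]
24
flower [[ 0.5037 -0.0125  0.018 ]]
top flower [506.8  35.7] [154.1 199.7] -3.9 mat frame -2.7 1.0 1.1
scene book_center [517.6  29.8] [163.6 202.4] -5.5 mat frame 8.6 -4.0 -0.5
scene flower [517.3  32.3] [162.1 200.4] -5.1 mat frame 8.1 -1.5 -0.1
```

```bash
python3 tw.py 427 22 98; python3 -m handwheel '[2,0,0,0,1, 2.2,1,0,0,1, 2.2,1.5,0,0,1, 2.2,1.5,0,0,1, 2.2,1.5,0,0,1, 2.2,1.5,0,0,1, 2.2,1.5,0,0,1, 2.2,1,0,0,1, 2,0.5,0,0,1, 0,0,0,0,1]'; python3 tw.py 427 22 98
```

```text
t 26.6 xyz [ 570.2 -166.8   98. ] toolx deg 154.9 F [-0.3 -0.2 -1.7] g mm 19.8 q6 -1.44
tool delta cm [2.098e+01 1.101e+01 1.000e-02]
clock: 27.6
eef_pos: [0.4347, 0.0073, 0.0982]
orientation: [0.217, 0.976, -0.0, -0.001]
ft_force: [0.1, -1.0, -1.1]
grip_width: 0.213
t 27.6 xyz [434.7   7.3  98.2] toolx deg 155.0 F [ 0.1 -1.  -1.1] g mm 19.4 q6 -1.14
tool delta cm [1.32 1.   0.02]
```

```bash
python3 -m handwheel '[0.7,0.5,0,0,1, 0.4,0.3,0,0,1, 0.2,0.2,0,0,1, 0,0,0,0,1, 0,0,0,0,1, 0,0,0,0,1]'; python3 tw.py 427 22 98; python3 lens.py scene top
python3 - <<'E'
from h import *
for n in ["top","scene"]:
    p=camera(n); i=p["image"].astype(int); w=xyz(p)
    box=(w[...,0]>.42)&(w[...,0]<.62)&(w[...,1]>-.08)&(w[...,1]<.08)
    pk=box&(i[...,2]>i[...,1]+40)&(i[...,0]>i[...,1]-5); v,u=np.nonzero(pk); print(n,len(u))
    if len(u): print(np.c_[u,v].mean(0),"flower",plane(p,.018,[[u.mean(),v.mean()]]).round(4))
    cv2.imwrite(f"pics/f_{n}.png",p["image"])
a=cv2.imread("pics/f_top.png")[140:260,220:380]; b=cv2.imread("pics/f_scene.png")[140:260,260:420]
cv2.imwrite("pics/f.png",np.hstack([cv2.resize(k,(400,300),interpolation=2) for k in (a,b)]))
E
```

```text
clock: 28.2
eef_pos: [0.4298, 0.0205, 0.0983]
orientation: [0.218, 0.976, -0.0, 0.0]
ft_force: [0.3, -0.6, -2.2]
grip_width: 0.216
t 28.2 xyz [429.8  20.5  98.3] toolx deg 154.8 F [ 0.3 -0.6 -2.2] g mm 19.7 q6 -1.11
tool delta cm [0.32 0.01 0.03]
scene mag_lens 270 267 tilt fwd deg -0.8 side 0.3 z 0.1061 span 0.04 0.126 -0.038 0.036 mid [ 0.5062 -0.0171  0.1061] uv [202. 309.]
scene magnifier 277 274 tilt fwd deg -1.0 side 0.2 z 0.1060 span 0.04 0.126 -0.038 0.037 mid [ 0.5062 -0.0171  0.1058] uv [202. 309.]
top mag_lens 251 247 tilt fwd deg 0.0 side 1.5 z 0.1035 span 0.055 0.117 -0.03 0.038 mid [ 0.5129 -0.0134  0.1035] uv [202. 321.]
top magnifier 277 273 tilt fwd deg 0.5 side 1.8 z 0.1035 span 0.056 0.121 -0.035 0.038 mid [ 0.5149 -0.0152  0.1035] uv [201. 322.]
top 0
scene 22
[308.95454545 222.13636364] flower [[ 0.5005 -0.0134  0.018 ]]
```

View pics/f.png

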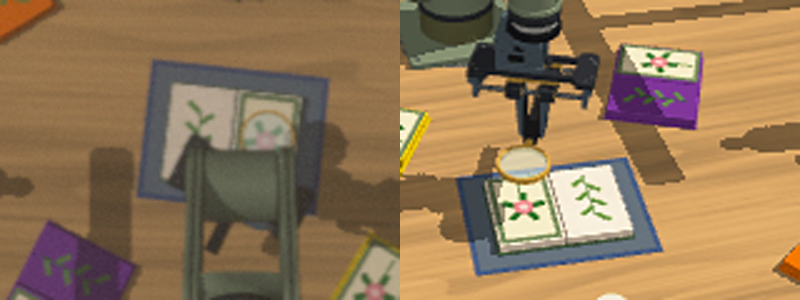

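```bash
python3 -m handwheel '[0.2,0.05,0,0,1, 0.15,0.05,0,0,1, 0,0,0,0,1, 0,0,0,0,1, 0,0,0,0,1, 0,0,0,0,1, 0,0,0,0,1, 0,0,0,0,1]'; python3 tw.py; python3 lens.py scene; python3 b.py 508 35 b9
python3 - <<'E'
from h import *
p=camera("top"); w=xyz(p); ps=camera("scene"); ws=xyz(ps)
for t in ["mug","dropper","creamjar","flask","glassescase","figure_a"]:
    for P,W in((p,w),(ps,ws)):
        for d in trace(P,t)[:1]: print(t,np.nanmedian(W[d["region"]],0).round(3))
E
```

```text
clock: 29.4
eef_pos: [0.4268, 0.0231, 0.0983]
orientation: [0.218, 0.976, -0.0, 0.0]
ft_force: [0.2, -0.6, -2.1]
grip_width: 0.215
t 29.4 xyz [426.8  23.1  98.3] toolx deg 154.9 F [ 0.2 -0.6 -2.1] g mm 19.6 q6 -1.1
scene mag_lens 269 265 tilt fwd deg -0.3 side 1.1 z 0.1058 span 0.042 0.126 -0.037 0.036 mid [ 0.5051 -0.0131  0.1058] uv [201. 310.]
scene magnifier 265 263 tilt fwd deg -0.4 side 0.2 z 0.1060 span 0.042 0.126 -0.037 0.036 mid [ 0.5051 -0.0152  0.1061] uv [202. 310.]
top book_center [520.2  34.6] [137.6 207.9] 1.2 mat frame 10.8 1.0 6.2
top flower [520.9  33.9] [135.7 197.9] -2.1 mat frame 11.5 0.4 2.9
scene flower [517.1  31.3] [162.4 200.6] -5.5 mat frame 7.9 -2.5 -0.5
mug [0.44  0.485 0.124]
mug [ 0.758 -0.24   0.052]
dropper [ 0.752 -0.099  0.042]
creamjar [0.738 0.039 0.042]
creamjar [0.757 0.034 0.041]
flask [0.439 0.484 0.124]
flask [0.46  0.486 0.096]
glassescase [ 0.499 -0.555  0.034]
glassescase [ 0.518 -0.563  0.035]
figure_a [ 0.498 -0.559  0.033]
figure_a [0.524 0.034 0.019]
```

Scene still shows the book unchanged; the top view of it is now partly hidden by the arm. Bystanders are where they were, and the lens is level above the flower. Handing in.

```bash
python3 -c "
from cell import *
print(job_done())"
```

```text
the job is handed in; nothing more can be done
None
```

The job is handed in at about 30 s on the robot's clock. The book is on the mat, and the arm is holding the magnifying glass level above the pink flower.

**Book:** I pushed it with the open fingers, first from its +y side, which also squared it, then from the far side. From the top camera it lies about 1–3 mm from the mat's centre. The angle readings scattered within about ±1.2° of square.

**Magnifier:** The tool could not tilt, so I levelled the lens another way:
- I gripped the handle across its width and drew it out along the socket.
- I lowered it so the foot pressed on free desk and the handle pivoted in the fingers.
- I let it settle flat on the desk, then regripped at 50 N and carried it over.

**Last checks:**
- **Lens tilt:** within about 1°.
- **Lens height:** about 10 cm above the desk.
- **Lens position:** about (0.504, −0.013) m from the arm's pose, and (0.505, −0.014) m from the scene camera. My estimates of the flower are (0.5005 to 0.504, −0.0125 to −0.015) m, so the lens is within about 2–4 mm of it.
- **Bystanders:** the flask, mug, dropper, cream jar and spectacle case were where they started.

**Checks that disagreed or failed:**
- The final top-camera fit of the book was spoiled by the arm and lens covering it. The scene camera showed the book unmoved. Its x reading includes a known bias of about 9 mm because it also sees the book's front edge.
- The detector did not find the figure on the shelf in the last pictures, but the arm never went near it.

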